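# Return two cartons through the sprung chute flap

## Robot

A 7-joint arm with a two-finger parallel gripper is mounted at the origin on the work surface. World frame = base frame: x ahead of the robot, y to its left, z up, the work surface at z = 0. Lengths are in m, angles in rad, forces in N, time in s.
With the tool pointing down it reaches from about 0.4 to 0.75 m from the base axis. Payload 19.5 kg.
Tool frame: the origin (TCP) lies midway between the tips of the shut fingers; the grasp point (between the pads) lies ctrl.pinch_z behind it (ctrl.pinch_z is the distance from the TCP to the grasp point, in m); x points along the fingers, y is the direction in which the jaws open and shut, and the axes are right-handed (so a half turn about x gives the same grasp; the last joint's range is limited). The gripper opens to 85 mm and grips with 20 to 120 N. Pads are 22 mm wide; open, the fingers measure 114 mm over their backs; the gripper's body (76 mm by 85 mm) begins 54 mm behind the grasp point. The pads swing forward as they close: fully open they stand 13 mm farther back than shut.
Start: joints at [1.145, 0.707, -0.028, 1.485, 0.022, 0.951, -0.075], TCP at [0.215, -0.533, 0.231] pointing down, gripper open.
Joint ranges: [-2.71, 2.71], [-0.32, 2.16], [-1.57, 1.52], [0, 2.45], [-1.46, 4.6], [0, 2.02], [-2.83, 2.83]. Speed limits (rad/s): [1.89, 1.89, 2.57, 2.57, 3.01, 3.01, 3.01].

## Interface

Orientations are given as a rotation vector (axis times angle).
In Python, from station import ctrl gives the robot as it stands. The module is installed in compiled form; this text tells all that it offers.
- The arm moves only by the tool jog_arm, never from a script. Its argument "motion" is one flat list of numbers, 7 for each row, row after row: the finger opening in mm, from 0 to 85.4, then the shift along the tool's x, y, z in mm, then the turn, a rotation vector about the tool's x, y, z in rad. A call has 1 to 10 rows; each row is the pose to reach, as a shift and turn from the pose measured when the call began, along the tool's axes at that moment; what a row does not reach only later rows make up. A row lasts 1/10 s, in which the tool goes at most 50 mm and 8.59 degrees, less where a joint would pass 70% of its speed; a pose out of reach is approached as far as the arm can. A call with a gripper value outside its range is refused whole. The fingers move at their own pace and stop on an object; "newtons" is the grip in N (left out, the last holds). Time passes only in rows, so rows that repeat a pose let the fingers close. It gives the time, the measured TCP pose, the force and the opening at its end, in the units of the state.
- ctrl.get_obs(): the state, without advancing time (a new reading comes with each control period).
- ctrl.capture(name): name is "scene" or "top" or "wrist"; returns the picture (420x560x3 uint8, red, green, blue); there is no depth.
- ctrl.calibration(name): a dict with "vfov" (degrees; the focal length in pixels is half the picture's height over the tangent of half this angle, whatever the lens; pixels are square), "cx", "cy" (the principal point, pixels), "rvec" (rotation vector, rad) and "tvec" (3), from world to camera coordinates, as OpenCV has them. Camera axes: x right, y down, z forward; pixel columns grow to the right and rows downward; lengths in m; the calibration is good to about 2 mm. A picture is of the moment at which its call begins: read the wrist's pose just before it. calibration takes no time and is no camera call; for the wrist camera it gives the pose at the moment of the call.
- ctrl.job_done(): hands the job in, once; it reports no verdict.
The state is a dict: "t": time; "q": joint angles; "dq": joint speeds; "joint_torque": joint torques, N m; "eef_pos": TCP position; "ee_rot": TCP orientation; "force": force on the tool from outside, world axes, zero at the start; "torque": the same for the moment, N m; "gripper_width": opening from 0.0 (shut) to 1.0 (fully open).
Only numpy, scipy, OpenCV 4.12 (cv2) and the standard library are available. Lean on these libraries where they do the work, as an engineer would, in place of code of your own. Each camera call takes 0.05 s, during which the arm holds its last target.

## Task

Unlock the returns chute by lifting the locking bar out of its brackets and laying it on the rubber mat. Then set the long carton on the chute's ledge and push it right through the sprung flap so that it rolls down inside and the flap snaps shut behind it, and after that do the same with the stubby, cube-like carton. Leave the flat carton and everything else on the bench where they are.

Things in the scene. Friction and masses are not known exactly. Their poses are not given: they have to be found in the camera images.
- chute: Fixed grey steel drop-in chute, 130 wide, 236 high. Origin: on the bench, under the middle of the flap. x points into the chute (the way goods go), y left, z up. Flat loading ledge in front, x -210 to -20; closed tunnel with clear roof and rear behind the flap, x 0 to 306. Only way in: the opening under the flap, 116 wide, 85 high.
- ledge (a point): Centre of the loading ledge's flat top: 140 above the bench, 115 in front of the flap, axes as the chute. Ledge 190 (x) by 130 (y), with a guide rail 12 high along each side (inner faces at y +-58).
- flap_line (a point): Middle of the flap's lower edge, 140 above the bench, axes as the chute. Header bar over the flap: 225 to 235 above the bench, x +-6. A track of free-turning steel rollers slopes down at 20 degrees from 20 in front of this line to the chute's rear: a carton pushed until its rear end is about at this line rolls away by itself.
- brackets (a point): Midway between the two steel brackets that carry the bar, at the level of their notch bottoms (176 above the bench), 75 in front of the flap, axes as the chute. Brackets at y +-78 to +-90, x +-17 from here; notches 22 wide, open upward, cheeks rising 24.
- flap (a joint): Angle of the thin steel flap (112 wide, 78 tall) in the chute's opening, hinged along its top edge at 223 above the bench, rad. 0 = hanging shut; it swings inward only, away from the ledge, to 1.4; a light spring (about 0.03 N m to start, 0.11 N m wide open) snaps it shut.
- bar: Plain square steel locking bar, 200 long (its y axis) and 18 x 18, 0.3 kg, lying loose across the front of the flap in the chute's two open-topped brackets (75 in front of the flap, underside at 176 above the bench); it lifts straight up. Origin: centre of its underside.
- mat: Black rubber mat, 140 (x) by 240 (y), 3 thick, fixed on the bench. Origin: centre of its underside.
- long_carton: The long brown cardboard carton, closed and rigid, 150 (x) by 55 (y) by 50 high, about 0.4 kg. Origin: centre of its underside.
- stubby_carton: The stubby, nearly cube-like brown cardboard carton, closed and rigid, 85 (x) by 60 (y) by 55 high, about 0.35 kg. Origin: centre of its underside.
- flat_carton: The flat brown carton, 120 (x) by 66 (y) by 32 high: not part of the job. Origin: centre of its underside.
- pulley: Dark steel belt pulley standing on the bench, 72 diameter, 45 high: bystander. Origin: centre of its underside.
- jar: Jar, 64 diameter, 85 high: bystander. Origin: centre of its underside.
- mug: White mug, 80 diameter with a handle, 90 high: bystander. Origin: centre of its underside.
- tape_roll: Roll of brown packing tape lying flat, 84 diameter, 48 high: bystander. Origin: centre of its underside.
- stapler: Black stapler, 140 long, 42 high: bystander. Origin: centre of its underside.

How it is judged:
On the way, in this order (a step that is already met when the one before it is completed fails the run):
1. the locking bar lies on the mat, let go (x of bar in the frame of mat between -0.07 and 0.07 m and y of bar in the frame of mat between -0.12 and 0.12 m and z of bar in the frame of mat below 0.03 m and contact force between the fingers and bar below 0.5 N and linear speed of bar below 0.02 m/s), for 0.2 s.
2. the long carton is pushing the flap open (value of joint flap above 0.35 rad and x of long_carton in the frame of chute between -0.07 and 0.12 m and y of long_carton in the frame of chute between -0.04 and 0.04 m), for 0.04 s.
3. the long carton is inside the chute and the flap is shut (x of long_carton in the frame of chute between 0.05 and 0.3 m and y of long_carton in the frame of chute between -0.06 and 0.06 m and z of long_carton in the frame of chute below 0.115 m and value of joint flap below 0.08 rad), for 0.2 s.
4. the stubby carton is pushing the flap open (value of joint flap above 0.35 rad and x of stubby_carton in the frame of chute between -0.07 and 0.12 m and y of stubby_carton in the frame of chute between -0.04 and 0.04 m), for 0.04 s.
5. the stubby carton is inside the chute and the flap is shut (x of stubby_carton in the frame of chute between 0.05 and 0.3 m and y of stubby_carton in the frame of chute between -0.06 and 0.06 m and z of stubby_carton in the frame of chute below 0.115 m and value of joint flap below 0.08 rad), for 0.2 s.
At the end, for the whole second after the job is handed in: Both cartons at rest inside the chute (origins 50 to 300 mm beyond the flap, under 115 mm above the bench), the flap shut (within 0.08 rad), the bar let go and still, lying flat on the mat with its middle over it (height within 30 mm) (all of step 1 and all of step 5 and x of long_carton in the frame of chute between 0.05 and 0.3 m and y of long_carton in the frame of chute between -0.06 and 0.06 m and z of long_carton in the frame of chute below 0.115 m and linear speed of each of long_carton, stubby_carton below 0.02 m/s); the robot touches nothing.
It fails at once if the flat carton is moved more than 50 mm or tipped (distance of flat_carton from where it was at the start of the episode above 0.05 m or angle between flat_carton's own z axis and vertical above 0.6 rad).
It fails at once if a bystander (pulley, jar, mug, tape roll, stapler) is moved more than 50 mm or tipped over (distance of any of pulley, jar, mug, tape_roll, stapler from where it was at the start of the episode above 0.05 m or angle between any of pulley, jar, mug, tape_roll, stapler's own z axis and vertical above 0.6 rad).
It also fails if it takes over 72 s, if anything falls off the work surface, if the arm or the gripper's body presses on something with over 40 N, if the wrist force passes 120 N, or if a joint passes its speed limit or range.

## Working session

There is one attempt and no reset: what is moved stays moved. The work goes in short steps, Python scripts to look and compute and a tool call to move; the robot and the scene stay as the last step left them, time stands still between calls to the robot, and variables do not carry over. Pictures are saved under pics/ and viewed, and the job is handed in when it is done.

Besides the shell and the picture viewer there is one more tool, called after "Emit:" in YAML: its name, and indented under it one key for each argument. jog_arm: Moves the arm, as the interface text tells. Its arguments: {"type":"object","properties":{"motion":{"type":"array"},"newtons":{"type":"number"}},"required":["motion"]}

```bash
mkdir -p pics; ls
python3 - <<'E'
from station import ctrl
import cv2,numpy as np
for n in ["scene","top","wrist"]:
    c=ctrl.calibration(n); print(n,c)
    cv2.imwrite(f"pics/{n}0.png",ctrl.capture(n)[:,:,::-1])
print(ctrl.get_obs(),ctrl.pinch_z)
E
```

```text
pics
scene {'vfov': 52.82833416209141, 'cx': 283.72039560000843, 'cy': 206.13402048671554, 'rvec': array([ 2.3231814 ,  0.69530158, -0.28137485]), 'tvec': array([-0.37986004, -0.11294111,  1.41225984])}
top {'vfov': 42.76071403375174, 'cx': 284.8527719663421, 'cy': 210.9066097084079, 'rvec': array([ 2.1529805 , -2.15761101,  0.11924386]), 'tvec': array([-0.01807924,  0.48984917,  1.79769186])}
wrist {'vfov': 64.21621534264206, 'cx': 283.3520578790589, 'cy': 206.44496865333693, 'rvec': array([-2.40476597,  1.62188022,  0.23037944]), 'tvec': array([-0.574187  , -0.03544619,  0.37906929])}
{'t': 0.15, 'q': array([ 1.14527318,  0.70693089, -0.02762399,  1.48487367,  0.02198319,
        0.95089423, -0.07547334]), 'dq': array([ 1.13479348e-04, -1.00607737e-03,  7.39661458e-05, -7.45061846e-04,
        3.47816021e-04, -9.02158142e-05, -1.91657865e-03]), 'joint_torque': array([ 4.48099763e-05, -8.83302283e+01,  1.23441629e+00, -2.36196059e+01,
        1.70590344e-02,  5.33000552e-03,  3.34441211e-05]), 'eef_pos': array([ 0.21525742, -0.53298214,  0.23095575]), 'ee_rot': array([ 2.01137475,  0.39167672, -2.01169388]), 'force': array([ 0.34650165, -0.30471397, -0.0363383 ]), 'torque': array([-0.03621346,  0.00128701, -0.02208043]), 'gripper_width': 1.002498485510555} 0.0187
```

View pics/scene0.png

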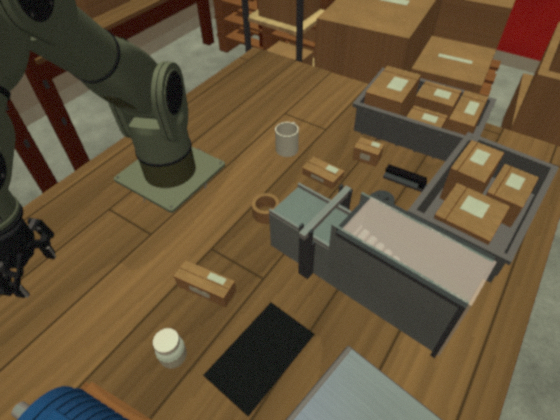

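View pics/top0.png

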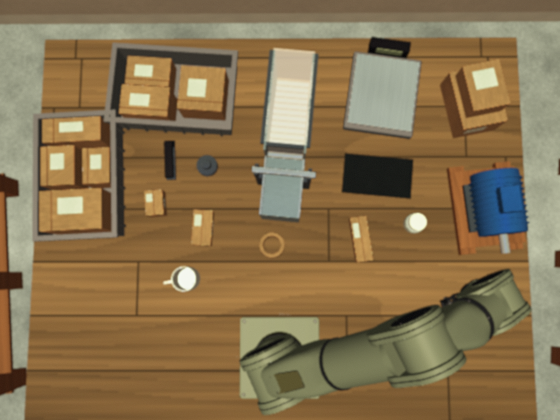

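View pics/wrist0.png

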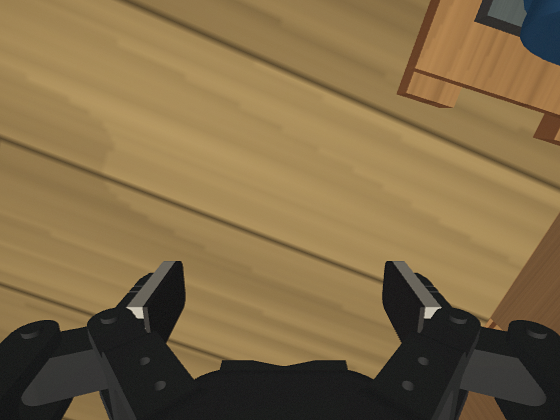

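The scene view shows the chute at about (330,240), with the mat at (260,355) and the cartons around it. In the top view (up = +x, left = +y):
- bar at about (284,173)
- mat (378,176)
- long carton (361,238)
- stubby carton (154,203)
- flat carton (202,227)

Next I'll zoom in and measure.

```bash
cat > h.py <<'E'
import numpy as np,cv2
from scipy.spatial.transform import Rotation as R
from station import ctrl
def cam(n):
    c=ctrl.calibration(n); f=210/np.tan(np.radians(c['vfov'])/2)
    K=np.array([[f,0,c['cx']],[0,f,c['cy']],[0,0,1]]); return K,R.from_rotvec(c['rvec']).as_matrix(),np.array(c['tvec']),c
def ray(n,uv,z):
    K,Rm,t,_=cam(n); o=-Rm.T@t; uv=np.atleast_2d(uv).astype(float)
    d=(Rm.T@np.linalg.inv(K)@np.c_[uv,np.ones(len(uv))].T).T
    return o+d*((z-o[2])/d[:,2])[:,None]
def proj(n,P):
    K,Rm,t,c=cam(n); p=(K@(Rm@np.atleast_2d(P).T+t[:,None])).T; return p[:,:2]/p[:,2:]
E
python3 - <<'E'
from h import *
im=cv2.imread('pics/top0.png')
cv2.imwrite('pics/top_a.png',cv2.resize(im[130:270,230:420],None,fx=4,fy=4,interpolation=cv2.INTER_CUBIC))
cv2.imwrite('pics/top_b.png',cv2.resize(im[140:270,130:260],None,fx=4.5,fy=4.5,interpolation=cv2.INTER_CUBIC))
cv2.imwrite('pics/top_c.png',cv2.resize(im[40:230,240:330],None,fx=3.1,fy=3.1,interpolation=cv2.INTER_CUBIC))
im=cv2.imread('pics/scene0.png')
cv2.imwrite('pics/sc_a.png',cv2.resize(im[170:350,230:500],None,fx=2.9,fy=2.9,interpolation=cv2.INTER_CUBIC))
E
```

```text
(no output)
```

View pics/top_a.png

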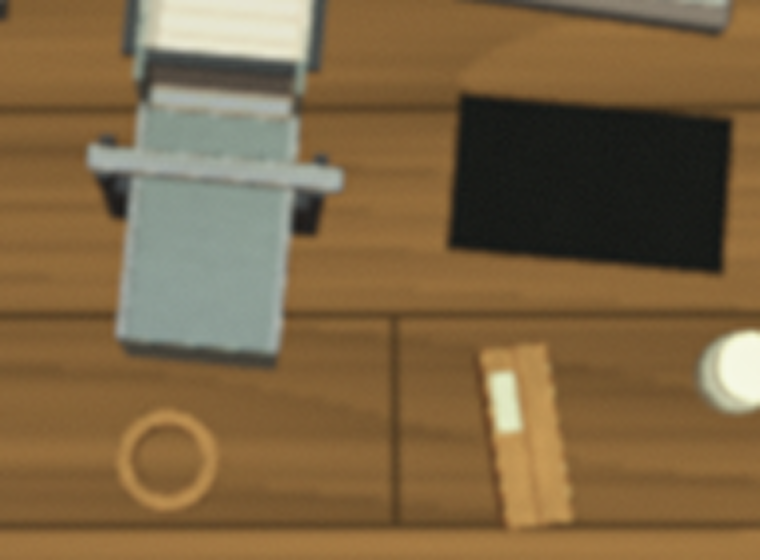

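View pics/top_b.png

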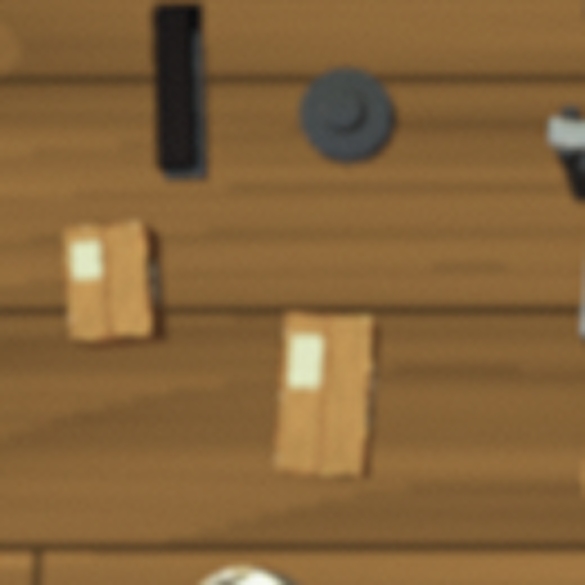

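View pics/sc_a.png

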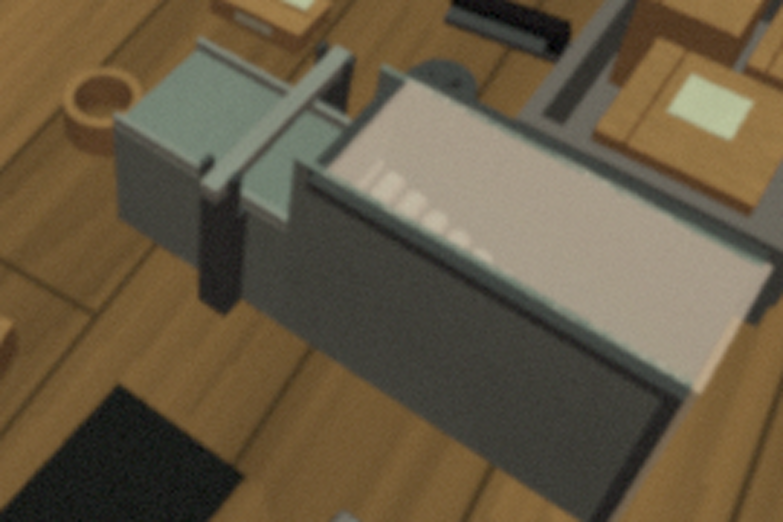

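Run:
```python
from h import *
np.set_printoptions(precision=4,suppress=True)
def m(p,s,o,z): return ray('top',(np.array(p)+.5)/s-.5+np.array(o),z)
A=(4,(230,130)); B=(4.5,(130,140))
def rect(n,P):
    c=P.mean(0)
    e=[np.linalg.norm(P[(i+1)%4]-P[i]) for i in range(4)]
    d1=(P[1]-P[2]+P[0]-P[3])/2; print(n,c,'sides',np.array(e),'dir(up) deg',np.degrees(np.arctan2(d1[1],d1[0])))
rect('long',m([(480,350),(548,345),(572,522),(507,527)],*A,.05))
rect('mat',m([(461,96),(731,119),(720,271),(450,247)],*A,.003))
rect('stub',m([(65,229),(140,222),(155,332),(71,340)],*B,.055))
rect('flat',m([(287,312),(373,317),(366,475),(276,470)],*B,.032))
b=m([(88,157),(343,180)],*A,.194); d=b[1]-b[0]; print('bar',b,b.mean(0),np.linalg.norm(d),'xaxis deg',np.degrees(np.arctan2(d[1],d[0]))+90)
l=m([(118,340),(278,355)],*A,.152); d=l[1]-l[0]; print('ledge front',l,l.mean(0),np.linalg.norm(d),np.degrees(np.arctan2(d[1],d[0]))+90)
# chute pose from bar
for z,p in ((.194,b),):pass
# mask check
hsv=cv2.cvtColor(cv2.imread('pics/top0.png'),cv2.COLOR_BGR2HSV)
print(m([(168,460),(744,372)],*A,.05), 'pulley',m([(347,115)],*B,.045),'stapler',m([(180,90)],*B,.042),'mug',ray('top',(184,279),.09),'jar',ray('top',(416,223),.085))
```

```text
long [ 0.3937 -0.2747  0.05  ] sides [0.0572 0.1491 0.0542 0.1494] dir(up) deg 7.131182371642028
mat [ 0.6166 -0.3403  0.003 ] sides [0.2359 0.1345 0.2339 0.134 ] dir(up) deg -5.345603520670636
stub [0.5183 0.4234 0.055 ] sides [0.0566 0.0843 0.063  0.0842] dir(up) deg 6.959284790636035
flat [0.4353 0.2623 0.032 ] sides [0.0654 0.1196 0.0679 0.1198] dir(up) deg -2.287439629245843
bar [[ 0.6027  0.0831  0.194 ]
 [ 0.5838 -0.1161  0.194 ]] [ 0.5932 -0.0165  0.194 ] 0.20005629820541274 xaxis deg -5.430795701191741
ledge front [[ 0.4634  0.0614  0.152 ]
 [ 0.4511 -0.0655  0.152 ]] [ 0.4572 -0.002   0.152 ] 0.12748494400334637 -5.535388369887883
[[ 0.3739  0.0251  0.05  ]
 [ 0.4466 -0.4574  0.05  ]] pulley [[0.646  0.2474 0.045 ]] stapler [[0.6665 0.3756 0.042 ]] mug [[0.2606 0.3083 0.09  ]] jar [[ 0.4419 -0.4504  0.085 ]]
```

```bash
cat >> h.py <<'E'
np.set_printoptions(precision=4,suppress=True)
PSI=np.radians(-5.45); C0=np.array([0.6671,-0.0228,0.])
CX=np.array([np.cos(PSI),np.sin(PSI),0]); CY=np.array([-np.sin(PSI),np.cos(PSI),0]); Z=np.array([0,0,1.])
def chute(x,y,z): return C0+CX*x+CY*y+Z*z
def pose(a,tilt=0,fwd=CX):
    """jaw axis at world yaw a deg; tilt deg toward fwd"""
    a=np.radians(a); y=np.array([np.cos(a),np.sin(a),0]); t=np.radians(tilt)
    x=np.sin(t)*fwd-np.cos(t)*Z; x=x-y*(x@y); x/=np.linalg.norm(x); return np.c_[x,y,np.cross(x,y)]
def cur():
    o=ctrl.get_obs(); return np.array(o['eef_pos']),R.from_rotvec(o['ee_rot']).as_matrix(),o
def row(p,Rt):
    p0,R0,o=cur(); d=R0.T@(np.array(p)-p0)*1000; w=R.from_matrix(R0.T@Rt).as_rotvec()
    print('row',d.round(1),w.round(4),'| dist',np.linalg.norm(d).round(1),'deg',np.degrees(np.linalg.norm(w)).round(1))
def st():
    p,Rm,o=cur(); print('t',o['t'],'p',p,'x',Rm[:,0],'jaw deg',np.degrees(np.arctan2(Rm[1,1],Rm[0,1])).round(2),'q',np.array(o['q']).round(2),'F',np.array(o['force']).round(1),'w',round(o['gripper_width'],3))
E
python3 - <<'E'
from h import *
st()
b=chute(-.075,0,0);print(b)
for a in (-5.45,174.55): row([b[0],b[1],.28],pose(a))
E
```

```text
t 0.15 p [ 0.2153 -0.533   0.231 ] x [-0.0003  0.0007 -1.    ] jaw deg -68.01 q [ 1.15  0.71 -0.03  1.48  0.02  0.95 -0.08] F [ 0.3 -0.3 -0. ] w 1.002
[ 0.5924 -0.0157  0.    ]
row [ -48.8 -338.5 -543.5] [-1.0918 -0.0004  0.0007] | dist 642.1 deg 62.6
row [ -48.8 -338.5 -543.5] [2.0498 0.0008 0.0005] | dist 642.1 deg 117.4
```

Emit:
jog_arm:
  motion: [50,-50,-338,-543,-1.092,0,0,50,-50,-338,-543,-1.092,0,0,50,-50,-338,-543,-1.092,0,0,50,-50,-338,-543,-1.092,0,0,50,-50,-338,-543,-1.092,0,0,50,-50,-338,-543,-1.092,0,0,50,-50,-338,-543,-1.092,0,0,50,-50,-338,-543,-1.092,0,0,50,-50,-338,-543,-1.092,0,0,50,-50,-338,-543,-1.092,0,0]
  newtons: 60

```text
t: 1.15
eef_pos: [0.5098, -0.1286, 0.2703]
ee_rot: [1.279, 1.164, -1.279]
force: [0.3, -0.3, -0.4]
gripper_width: 0.583
```

Run:
```python
from h import *
st()
row(chute(-.075,0,.28),pose(-5.45))
```

```text
t 1.15 p [ 0.5098 -0.1286  0.2703] x [-0.0005  0.0007 -1.    ] jaw deg -5.45 q [ 0.36  0.6  -0.31  1.59  0.2   0.98 -0.11] F [ 0.3 -0.3 -0.4] w 0.583
row [  -9.6   71.5 -120.3] [ 0.     -0.0006  0.0005] | dist 140.3 deg 0.0
```

Emit:
jog_arm:
  motion: [50,-10,71.5,-120,0,0,0,50,-10,71.5,-120,0,0,0,50,-10,71.5,-120,0,0,0,50,-10,71.5,-120,0,0,0]

```text
t: 1.55
eef_pos: [0.594, -0.0103, 0.2798]
ee_rot: [1.277, 1.169, -1.273]
force: [-1.7, -0.9, -0.4]
gripper_width: 0.58
```

Run:
```python
from h import *
st()
row(chute(-.075,0,.174),pose(-5.45))
im=ctrl.capture('wrist')[:,:,::-1].copy(); 
for P in (chute(-.075,.1,.194),chute(-.075,-.1,.194),chute(0,.056,.235),chute(0,-.056,.235)):
    p=proj('wrist',P)[0]; print(p); cv2.circle(im,tuple(int(v) for v in p),3,(0,0,255),-1)
cv2.imwrite('pics/w1.png',im)
```

```text
t 1.55 p [ 0.594  -0.0103  0.2798] x [-0.0005  0.0035 -1.    ] jaw deg -5.1 q [ 0.1   0.7  -0.29  1.32  0.2   1.15 -0.29] F [-1.7 -0.9 -0.4] w 0.58
row [105.8  -1.    5.8] [ 0.0062 -0.0034  0.0008] | dist 105.9 deg 0.4
[282.8657  66.1758]
[282.0479 335.9735]
[418.2291 143.0082]
[398.3124 319.2875]
```

View pics/w1.png

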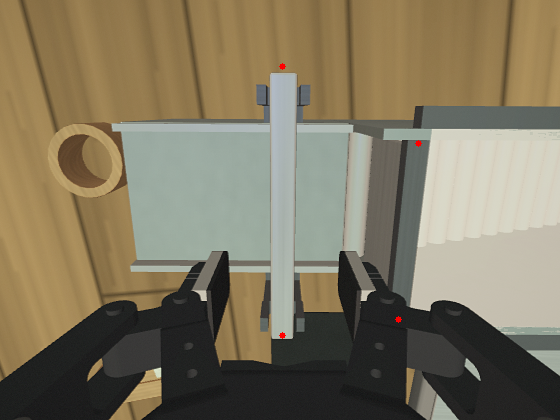

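The wrist view confirms the bar at column 283, rows 72–339, about 3 mm further right than I estimated. I'll check the rails too.

Run:
```python
from h import *
def toch(P): d=P-C0; return np.c_[d@CX*1000,d@CY*1000]
print('rails outer top',toch(ray('wrist',[(200,123.5),(300,124),(200,270.5),(250,270)],.152)))
print('bar',toch(ray('wrist',[(284,72),(284,339)],.194)))
print('header',toch(ray('wrist',[(412,140),(404,290)],.235)))
```

```text
rails outer top [[-140.0857   62.9701]
 [ -61.5793   62.8826]
 [-148.3248  -64.0608]
 [-103.8274  -63.3603]]
bar [[ -74.2667   96.5589]
 [ -73.43   -102.8253]]
header [[ -3.6137  57.6202]
 [  1.4891 -34.8667]]
```

Emit:
jog_arm:
  motion: [50,60,-1,6,0,0,0,50,106,-1,6,0,0,0,50,106,-1,6,0,0,0,50,106,-1,6,0,0,0]

```text
t: 2.0
eef_pos: [0.5911, -0.0198, 0.174]
ee_rot: [1.277, 1.167, -1.278]
force: [-0.6, 0.3, 1.3]
gripper_width: 0.588
```

Run:
```python
from h import *
st()
```

```text
t 2.0 p [ 0.5911 -0.0198  0.174 ] x [-0.0024  0.0014 -1.    ] jaw deg -5.29 q [ 0.11  0.81 -0.26  1.49  0.25  0.88 -0.33] F [-0.6  0.3  1.3] w 0.588
```

Emit:
jog_arm:
  motion: [5,0,0,0,0,0,0,5,0,0,0,0,0,0,5,0,0,0,0,0,0,5,0,0,0,0,0,0,5,0,0,0,0,0,0,5,0,0,0,0,0,0]

```text
t: 2.6
eef_pos: [0.5918, -0.0199, 0.1762]
ee_rot: [1.278, 1.164, -1.276]
force: [-2.2, -1.2, 13.5]
gripper_width: 0.194
```

Emit:
jog_arm:
  motion: [5,-40,0,0,0,0,0,5,-90,0,0,0,0,0,5,-90,0,0,0,0,0,5,-90,0,0,0,0,0]

```text
t: 3.0
eef_pos: [0.592, -0.0201, 0.2675]
ee_rot: [1.279, 1.163, -1.275]
force: [-0.3, -0.5, -4.3]
gripper_width: 0.19
```

Run:
```python
from h import *
st()
row([.6166,-.3403,.15],pose(-5.4))
row([.6166,-.3403,.006],pose(-5.4))
im=ctrl.capture('wrist')[:,:,::-1].copy(); cv2.imwrite('pics/w2.png',im)
```

```text
t 3.0 p [ 0.592  -0.0201  0.2675] x [ 0.0029  0.0009 -1.    ] jaw deg -5.32 q [ 0.12  0.71 -0.29  1.36  0.21  1.11 -0.29] F [-0.3 -0.5 -4.3] w 0.19
row [117.3  53.9 316.7] [ 0.0015 -0.0012 -0.0028] | dist 342.0 deg 0.2
row [261.3  53.5 316.9] [ 0.0015 -0.0012 -0.0028] | dist 414.2 deg 0.2
```

View pics/w2.png

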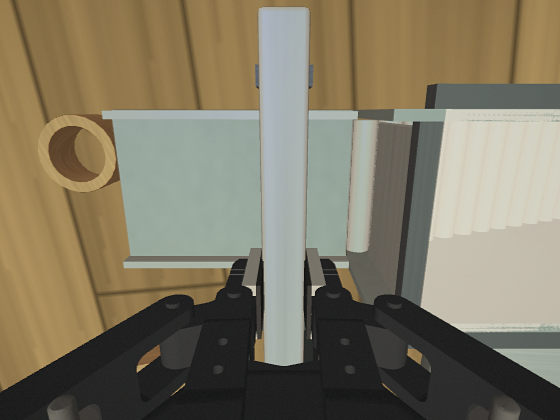

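Emit:
jog_arm:
  motion: [5,0,53.5,317,0,0,0,5,0,53.5,317,0,0,0,5,0,53.5,317,0,0,0,5,0,53.5,317,0,0,0,5,0,53.5,317,0,0,0,5,0,53.5,317,0,0,0,5,117,53.5,317,0,0,0,5,117,53.5,317,0,0,0,5,200,53.5,317,0,0,0,5,220,53.5,317,0,0,0]

```text
t: 4.05
eef_pos: [0.6147, -0.3399, 0.0646]
ee_rot: [1.278, 1.166, -1.277]
force: [1.6, -0.5, -3.9]
gripper_width: 0.194
```

Run:
```python
from h import *
st()
row([.6166,-.3403,.007],pose(-5.4))
```

```text
t 4.05 p [ 0.6147 -0.3399  0.0646] x [-0.0007  0.0018 -1.    ] jaw deg -5.32 q [ 0.56  1.12 -0.28  1.08  0.3   0.98  0.17] F [ 1.6 -0.5 -3.9] w 0.194
row [57.6  2.   0.3] [ 0.0013 -0.0017  0.0008] | dist 57.6 deg 0.1
```

Emit:
jog_arm:
  motion: [5,40,2,0,0,0,0,5,55,2,0,0,0,0,5,57,2,0,0,0,0,5,57,2,0,0,0,0]

```text
t: 4.45
eef_pos: [0.6171, -0.3402, 0.0086]
ee_rot: [1.278, 1.165, -1.277]
force: [0.5, -0.0, -1.1]
gripper_width: 0.192
```

Emit:
jog_arm:
  motion: [30,0,0,0,0,0,0,30,0,0,0,0,0,0,30,0,0,0,0,0,0,40,-20,0,0,0,0,0,50,-60,0,0,0,0,0,50,-110,0,0,0,0,0,50,-160,0,0,0,0,0,60,-170,0,0,0,0,0]

```text
t: 5.25
eef_pos: [0.6188, -0.3411, 0.1866]
ee_rot: [1.28, 1.156, -1.272]
force: [-0.3, 0.0, 0.3]
gripper_width: 0.697
```

Run:
```python
from h import *
st()
im=ctrl.capture('wrist')[:,:,::-1].copy(); cv2.imwrite('pics/w3.png',im)
# long carton grasp
c=[.3937,-.2747]
for a in (97.1,-82.9): row([*c,.18],pose(a))
```

```text
t 5.25 p [ 0.6188 -0.3411  0.1866] x [ 0.0087 -0.0024 -1.    ] jaw deg -5.35 q [ 0.56  0.99 -0.3   0.96  0.26  1.22  0.21] F [-0.3  0.   0.3] w 0.697
row [   3.4 -229.9  -45.1] [-1.788   0.0074 -0.0042] | dist 234.3 deg 102.4
row [   3.4 -229.9  -45.1] [ 1.3536 -0.004  -0.0069] | dist 234.3 deg 77.6
```

View pics/w3.png

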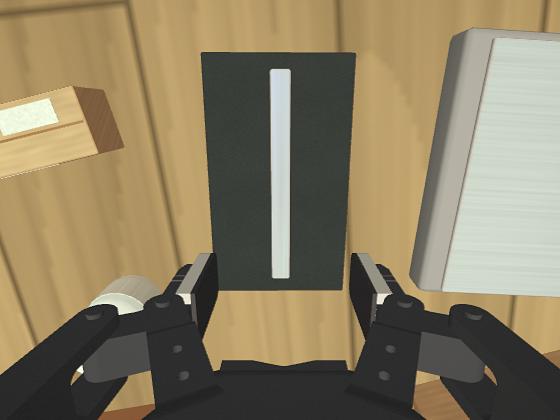

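Emit:
jog_arm:
  motion: [80,0,-230,-45,-1.788,0,0,80,0,-230,-45,-1.788,0,0,80,0,-230,-45,-1.788,0,0,80,0,-230,-45,-1.788,0,0,80,0,-230,-45,-1.788,0,0,80,0,-230,-45,-1.788,0,0,80,0,-230,-45,-1.788,0,0,80,0,-230,-45,-1.788,0,0,80,0,-230,-45,-1.788,0,0,80,0,-230,-45,-1.788,0,0]

```text
t: 6.3
eef_pos: [0.3934, -0.2748, 0.1838]
ee_rot: [0.185, 1.557, -0.189]
force: [-0.2, -0.0, -0.5]
gripper_width: 0.936
```

Emit:
jog_arm:
  motion: [80,0,0,0,-0.3,0,0,80,0,0,0,-0.3,0,0,80,0,0,0,-0.3,0,0]

```text
t: 6.6
eef_pos: [0.3931, -0.275, 0.184]
ee_rot: [-0.054, 1.565, 0.048]
force: [1.0, -0.2, -0.5]
gripper_width: 0.937
```

Run:
```python
from h import *
st()
im=ctrl.capture('wrist')[:,:,::-1].copy(); cv2.imwrite('pics/w4.png',im)
c=[.3937,-.2747]
row([*c,.18],pose(97.1));row([*c,.012],pose(97.1))
a=np.radians(7.1);u=np.array([np.cos(a),np.sin(a)]);v=np.array([-u[1],u[0]])
print(proj('wrist',[[*(np.array(c)+sx*.075*u+sy*.0275*v),.05] for sx,sy in ((1,1),(1,-1),(-1,-1),(-1,1))]))
```

```text
t 6.6 p [ 0.3931 -0.275   0.184 ] x [ 0.0054 -0.0033 -1.    ] jaw deg 93.71 q [ 0.97  0.73 -0.79  1.88  0.71  0.82  1.45] F [ 1.  -0.2 -0.5] w 0.937
row [3.9 0.2 0.5] [-0.0644  0.0051  0.0037] | dist 4.0 deg 3.7
row [171.9   0.8  -0.3] [-0.0644  0.0051  0.0037] | dist 171.9 deg 3.7
[[318.8174 272.842 ]
 [258.7311 276.2239]
 [242.6462 105.4508]
 [312.2217 100.7608]]
```

View pics/w4.png

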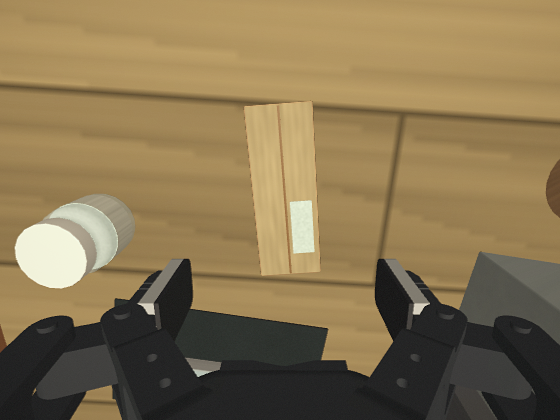

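The carton's corners, about (319,271), (260,274), (245,105) and (312,101), match my projection to within 3 px. I'll descend and grip.

Emit:
jog_arm:
  motion: [80,0,0,0,-0.064,0.005,0,80,50,1,0,-0.064,0.005,0,80,100,1,0,-0.064,0.005,0,80,150,1,0,-0.064,0.005,0,80,170,1,0,-0.064,0.005,0,80,172,1,0,-0.064,0.005,0]

```text
t: 7.25
eef_pos: [0.3933, -0.2738, 0.0102]
ee_rot: [-0.097, 1.571, 0.093]
force: [0.9, -0.4, 0.6]
gripper_width: 0.939
```

Emit:
jog_arm:
  motion: [40,0,0,0,0,0,0,40,0,0,0,0,0,0,40,0,0,0,0,0,0,40,0,0,0,0,0,0,40,-30,0,0,0,0,0,40,-80,0,0,0,0,0,40,-130,0,0,0,0,0,40,-180,0,0,0,0,0,40,-230,0,0,0,0,0,40,-230,0,0,0,0,0]

```text
t: 8.25
eef_pos: [0.3952, -0.2733, 0.2463]
ee_rot: [-0.099, 1.565, 0.088]
force: [0.4, -0.8, -4.3]
gripper_width: 0.635
```

Run:
```python
from h import *
st()
row(chute(-.115,0,.235),pose(84.55));row(chute(-.118,0,.158),pose(84.55))
```

```text
t 8.25 p [ 0.3952 -0.2733  0.2463] x [ 0.0043 -0.0067 -1.    ] jaw deg 96.85 q [ 1.02  0.65 -0.87  1.79  0.6   0.98  1.59] F [ 0.4 -0.8 -4.3] w 0.635
row [ 10.2 240.9 187.4] [0.2146 0.0042 0.0068] | dist 305.4 deg 12.3
row [ 87.2 242.1 184.2] [0.2146 0.0042 0.0068] | dist 316.5 deg 12.3
```

Emit:
jog_arm:
  motion: [40,0,241,187,0.2146,0.004,0.007,40,0,241,187,0.2146,0.004,0.007,40,0,241,187,0.2146,0.004,0.007,40,0,241,187,0.2146,0.004,0.007,40,0,241,187,0.2146,0.004,0.007,40,0,241,187,0.2146,0.004,0.007,40,0,241,187,0.2146,0.004,0.007,40,0,241,187,0.2146,0.004,0.007]

```text
t: 9.05
eef_pos: [0.5521, -0.0102, 0.2454]
ee_rot: [0.074, 1.569, -0.072]
force: [-0.4, -0.5, -3.1]
gripper_width: 0.638
```

Run:
```python
from h import *
st()
row(chute(-.118,0,.155),pose(84.55))
im=ctrl.capture('wrist')[:,:,::-1].copy(); cv2.imwrite('pics/w5.png',im)
```

```text
t 9.05 p [ 0.5521 -0.0102  0.2454] x [ 0.0002  0.0008 -1.    ] jaw deg 84.67 q [ 0.33  0.73 -0.73  1.54  0.53  1.08  0.95] F [-0.4 -0.5 -3.1] w 0.638
row [90.4 -1.7 -2.3] [ 0.0021  0.0001 -0.0008] | dist 90.4 deg 0.1
```

View pics/w5.png

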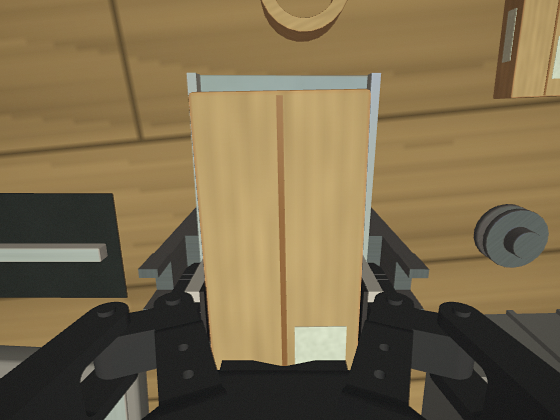

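The carton is held squarely between the rails. I'll lower it and release.

Emit:
jog_arm:
  motion: [40,45,-1,-2,0,0,0,40,80,-1.5,-2,0,0,0,40,89,-1.5,-2,0,0,0,40,90,-1.5,-2,0,0,0]

```text
t: 9.5
eef_pos: [0.5492, -0.0141, 0.1554]
ee_rot: [0.075, 1.571, -0.076]
force: [-0.2, -0.5, -1.2]
gripper_width: 0.631
```

Emit:
jog_arm:
  motion: [66,0,0,0,0,0,0,66,0,0,0,0,0,0,66,0,0,0,0,0,0,66,-30,0,0,0,0,0,66,-80,0,0,0,0,0,30,-110,0,0,0,0,0,0,-110,0,-50,0,0,0,0,-110,0,-100,0,0,0,0,-110,0,-110,0,0,0]

```text
t: 10.4
eef_pos: [0.4355, -0.0035, 0.2664]
ee_rot: [0.072, 1.572, -0.076]
force: [1.9, -1.7, 0.1]
gripper_width: 0.089
```

Run:
```python
from h import *
st()
im=ctrl.capture('top')[:,:,::-1].copy(); cv2.imwrite('pics/t6.png',cv2.resize(im[60:240,220:400],None,fx=3.3,fy=3.3,interpolation=cv2.INTER_CUBIC))
cw=ctrl.calibration('wrist'); Rm=R.from_rotvec(cw['rvec']).as_matrix(); p,Rt,_=cur(); print('cam in tool',Rt.T@(-Rm.T@cw['tvec']-p))
row(chute(-.217,0,.27),pose(84.55));row(chute(-.217,0,.158),pose(84.55))
```

```text
t 10.4 p [ 0.4355 -0.0035  0.2664] x [-0.0023 -0.0026 -1.    ] jaw deg 84.58 q [ 0.41  0.54 -0.79  1.89  0.48  0.92  0.86] F [ 1.9 -1.7  0.1] w 0.089
cam in tool [-0.1426  0.0007 -0.0694]
row [-3.3  2.6 14. ] [ 0.0002 -0.0005  0.0022] | dist 14.6 deg 0.1
row [108.7   2.9  14.1] [ 0.0002 -0.0005  0.0022] | dist 109.6 deg 0.1
```

View pics/t6.png

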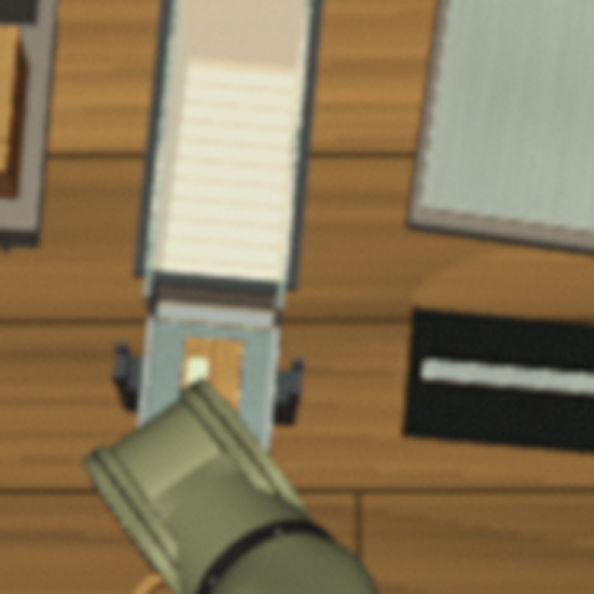

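Emit:
jog_arm:
  motion: [0,0,3,11,0,0,0,0,50,3,11,0,0,0,0,100,3,11,0,0,0,0,108,3,11,0,0,0,0,108,3,11,0,0,0]

```text
t: 10.95
eef_pos: [0.4489, -0.0013, 0.1586]
ee_rot: [0.072, 1.571, -0.076]
force: [0.4, 0.3, 0.9]
gripper_width: 0.001
```

Run:
```python
from h import *
st()
row(chute(-.14,0,.158),pose(84.55));row(chute(-.07,0,.158),pose(84.55))
im=ctrl.capture('scene')[:,:,::-1].copy(); cv2.imwrite('pics/s7.png',cv2.resize(im[150:350,200:470],None,fx=2.9,fy=2.9,interpolation=cv2.INTER_CUBIC))
```

```text
t 10.95 p [ 0.4489 -0.0013  0.1586] x [-0.0017 -0.0023 -1.    ] jaw deg 84.59 q [ 0.29  0.71 -0.63  2.01  0.69  0.65  0.68] F [0.4 0.3 0.9] w 0.001
row [ 0.5 -0.7 79.3] [ 0.0008 -0.0015  0.0025] | dist 79.3 deg 0.2
row [  0.4  -0.8 149.3] [ 0.0008 -0.0015  0.0025] | dist 149.3 deg 0.2
```

View pics/s7.png

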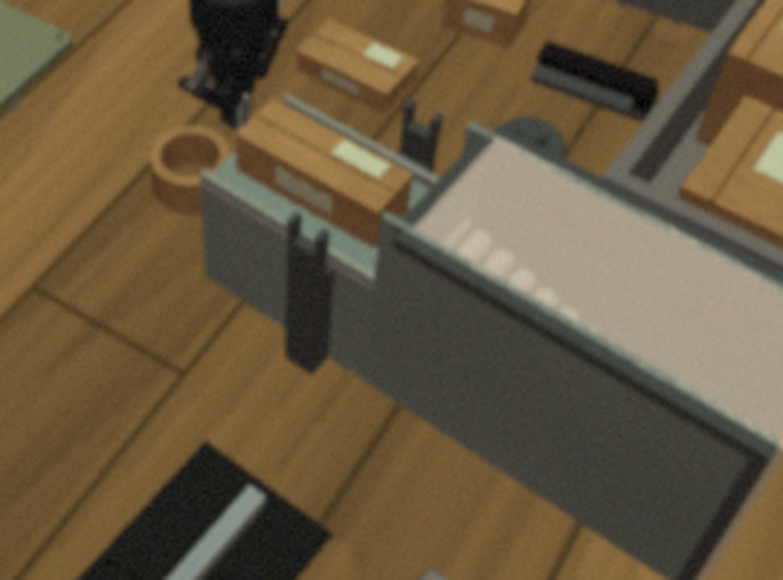

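The carton lies straight on the ledge with the fingers behind it. Starting the push.

Emit:
jog_arm:
  motion: [0,0,-1,15,0,0,0,0,0,-1,32,0,0,0,0,0,-1,50,0,0,0,0,0,-1,65,0,0,0,0,0,-1,80,0,0,0,0,0,-1,95,0,0,0,0,0,-1,110,0,0,0,0,0,-1,125,0,0,0,0,0,-1,138,0,0,0,0,0,-1,149,0,0,0]

```text
t: 12.0
eef_pos: [0.5989, -0.0165, 0.1629]
ee_rot: [0.074, 1.567, -0.076]
force: [-0.2, 0.1, 0.9]
gripper_width: -0.0
```

Run:
```python
from h import *
st(); p,Rt,o=cur(); print('chute',(p-C0)@CX,(p-C0)@CY)
im=ctrl.capture('scene')[:,:,::-1].copy(); cv2.imwrite('pics/s8.png',cv2.resize(im[150:350,200:470],None,fx=2.9,fy=2.9,interpolation=cv2.INTER_CUBIC))
row(chute(-.07,0,.158),pose(84.55,40))
row(chute(-.005,0,.162),pose(84.55,45))
```

```text
t 12.0 p [ 0.5989 -0.0165  0.1629] x [ 0.0029 -0.0008 -1.    ] jaw deg 84.53 q [ 0.29  0.89 -0.67  1.47  0.62  0.99  0.93] F [-0.2  0.1  0.9] w -0.0
chute -0.06844566837437474 -0.0002421732711900346
row [ 4.6  0.3 -2.7] [-0.0008 -0.6944  0.0007] | dist 5.4 deg 39.8
row [ 0.9  0.4 62.3] [-0.0007 -0.7817  0.0008] | dist 62.3 deg 44.8
```

View pics/s8.png

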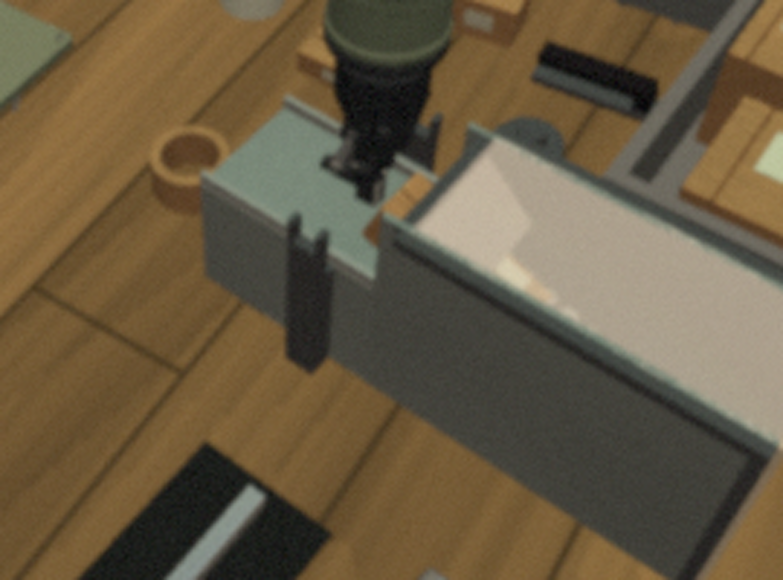

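Emit:
jog_arm:
  motion: [0,0,0,0,0,-0.15,0,0,0,0,0,0,-0.3,0,0,0,0,0,0,-0.45,0,0,0,0,0,0,-0.6,0,0,0,0,0,0,-0.75,0,0,0,0,0,0,-0.78,0,0,0,0,15,0,-0.78,0,0,0,0,28,0,-0.78,0,0,0,0,40,0,-0.78,0]

```text
t: 12.95
eef_pos: [0.6358, -0.0234, 0.1639]
ee_rot: [0.011, 0.888, -0.122]
force: [-0.7, -2.2, -0.9]
gripper_width: 0.004
```

Run:
```python
from h import *
st(); p,Rt,o=cur(); print('chute',(p-C0)@CX,(p-C0)@CY)
im=ctrl.capture('scene')[:,:,::-1].copy(); cv2.imwrite('pics/s9.png',cv2.resize(im[150:350,200:470],None,fx=2.9,fy=2.9,interpolation=cv2.INTER_CUBIC))
row(chute(-.007,0,.162),pose(84.55,45))
```

```text
t 12.95 p [ 0.6358 -0.0234  0.1639] x [ 0.6241 -0.1018 -0.7747] jaw deg 83.61 q [ 0.2   0.82 -0.51  2.09  2.25  0.65 -0.73] F [-0.7 -2.2 -0.9] w 0.004
chute -0.031077927980112684 -0.003560221439865554
row [15.3  3.7 16.4] [ 0.0166 -0.0934  0.037 ] | dist 22.7 deg 5.8
```

View pics/s9.png

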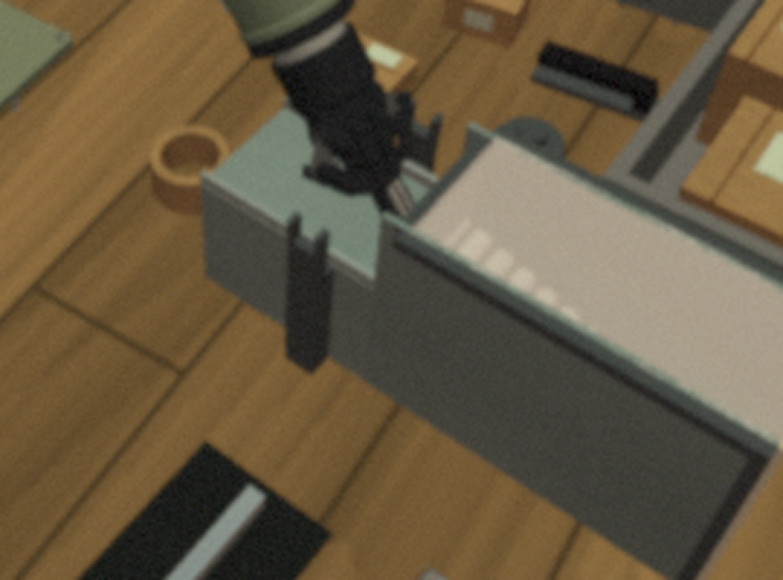

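It looks as if the carton has rolled in. I'll back out and check.

Emit:
jog_arm:
  motion: [0,-40,0,0,0,0,0,0,-80,0,0,0,0.15,0,0,-120,0,0,0,0.3,0,0,-140,0,0,0,0.45,0,0,-160,0,0,0,0.6,0,0,-160,0,0,0,0.67,0]

```text
t: 13.6
eef_pos: [0.5695, -0.0459, 0.2387]
ee_rot: [-0.048, 1.138, -0.231]
force: [0.1, -1.1, 0.1]
gripper_width: -0.003
```

Run:
```python
from h import *
st()
for n in('top','scene'):
    im=ctrl.capture(n)[:,:,::-1].copy(); b=(slice(30,230),slice(220,420)) if n=='top' else (slice(150,350),slice(230,500))
    cv2.imwrite(f'pics/{n}10.png',cv2.resize(im[b],None,fx=2.9,fy=2.9,interpolation=cv2.INTER_CUBIC))
for a in (97,-83): row([.5183,.4234,.2],pose(a))
```

```text
t 13.6 p [ 0.5695 -0.0459  0.2387] x [ 0.3982 -0.2063 -0.8938] jaw deg 80.81 q [ 0.12  0.58 -0.38  1.96  1.15  0.53  0.28] F [ 0.1 -1.1  0.1] w -0.003
row [ -81.8  455.2 -101.2] [-0.2438  0.4171  0.2133] | dist 473.4 deg 30.3
row [ -81.8  455.2 -101.2] [ 2.82    0.3079 -0.6021] | dist 473.4 deg 166.2
```

View pics/top10.png

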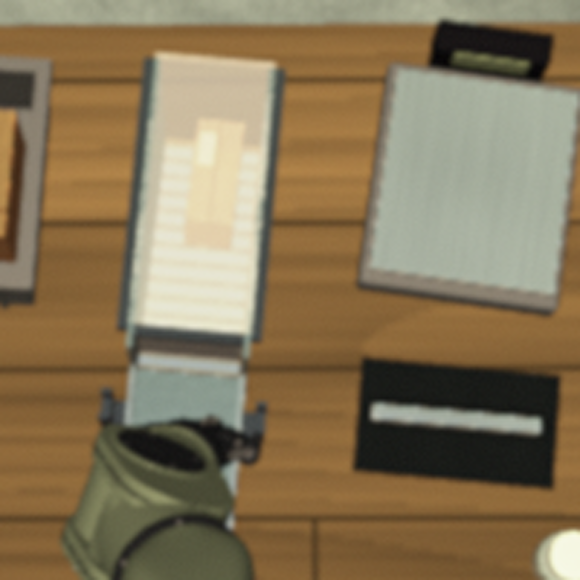

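View pics/scene10.png

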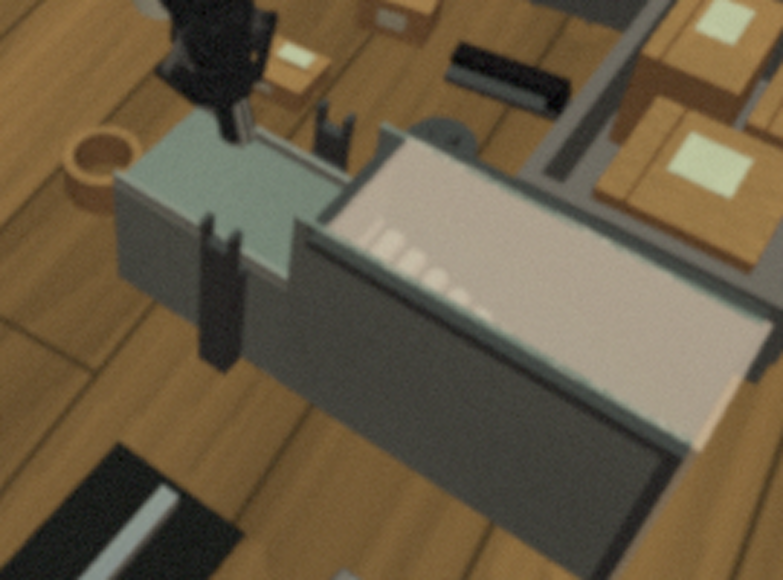

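The long carton is inside, visible through the roof at about (215,190) in the crop, and the flap looks shut. Next, the stubby carton.

Emit:
jog_arm:
  motion: [80,-60,40,-40,-0.05,0.1,0.05,80,-110,455,-101,-0.2438,0.4171,0.2133,80,-110,455,-101,-0.2438,0.4171,0.2133,80,-110,455,-101,-0.2438,0.4171,0.2133,80,-110,455,-101,-0.2438,0.4171,0.2133,80,-110,455,-101,-0.2438,0.4171,0.2133,80,-110,455,-101,-0.2438,0.4171,0.2133,80,-82,455,-101,-0.2438,0.4171,0.2133,80,-82,455,-101,-0.2438,0.4171,0.2133,80,-82,455,-101,-0.2438,0.4171,0.2133]

```text
t: 14.7
eef_pos: [0.5191, 0.4233, 0.2012]
ee_rot: [-0.093, 1.565, 0.095]
force: [0.9, -1.0, 0.7]
gripper_width: 0.939
```

Run:
```python
from h import *
st()
row([.5183,.4234,.2],pose(97))
```

```text
t 14.7 p [0.5191 0.4233 0.2012] x [ 0.0038  0.0011 -1.    ] jaw deg 96.87 q [-0.48  0.95 -0.67  1.12  0.56  1.24  0.58] F [ 0.9 -1.   0.7] w 0.939
row [ 1.2  0.2 -0.8] [-0.0023  0.0039 -0.0006] | dist 1.5 deg 0.3
```

Run:
```python
from h import *
im=ctrl.capture('wrist')[:,:,::-1].copy(); 
c=[.5183,.4234]
a=np.radians(7.);u=np.array([np.cos(a),np.sin(a)]);v=np.array([-u[1],u[0]])
p=proj('wrist',[[*(np.array(c)+sx*.0425*u+sy*.03*v),.055] for sx,sy in ((1,1),(1,-1),(-1,-1),(-1,1))])
cv2.polylines(im,[p.round().astype(int)],True,(0,0,255),1); print(p)
cv2.imwrite('pics/w11.png',im)
im=ctrl.capture('top')[:,:,::-1]; cv2.imwrite('pics/t11.png',cv2.resize(im[30:230,220:420],None,fx=2.9,fy=2.9,interpolation=cv2.INTER_CUBIC))
```

```text
[[306.398  240.1146]
 [240.8768 239.891 ]
 [237.8697 146.0071]
 [308.7978 146.3395]]
```

View pics/w11.png

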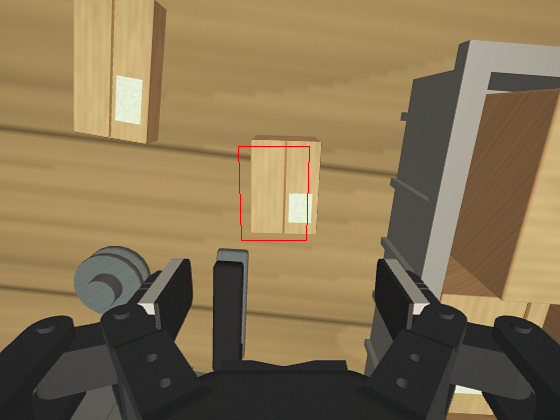

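View pics/t11.png

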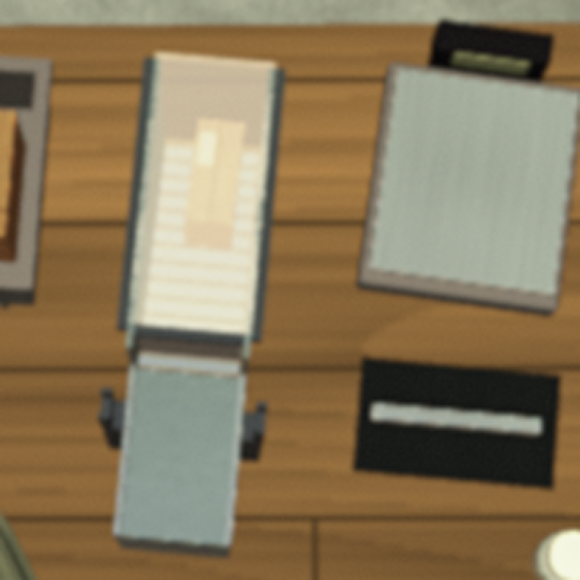

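The long carton is at rest inside. For the stubby carton, my projected outline is about 10 px off in the wrist view. I'll zoom in and remeasure.

Run:
```python
from h import *
im=ctrl.capture('wrist')[:,:,::-1].copy(); cv2.imwrite('pics/w12.png',cv2.resize(im[120:260,220:340],None,fx=5,fy=5,interpolation=cv2.INTER_CUBIC))
im=ctrl.capture('top')[:,:,::-1].copy(); cv2.imwrite('pics/t12.png',cv2.resize(im[180:230,130:180],None,fx=10,fy=10,interpolation=cv2.INTER_CUBIC))
```

```text
(no output)
```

View pics/w12.png

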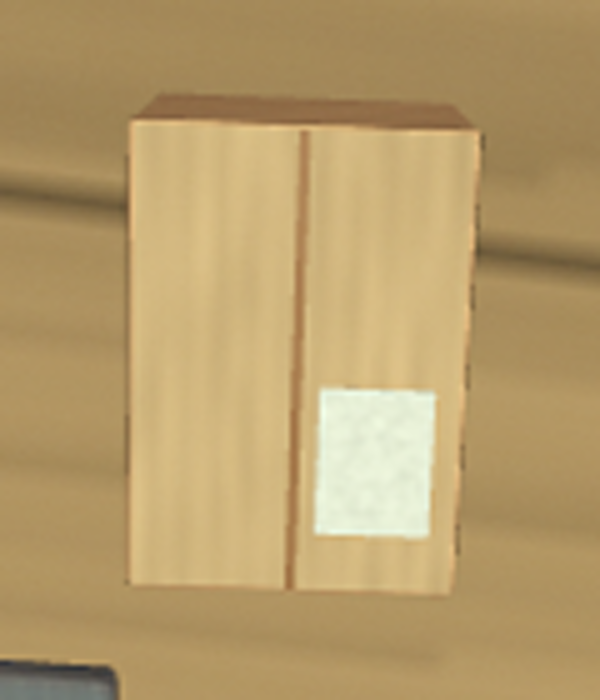

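View pics/t12.png

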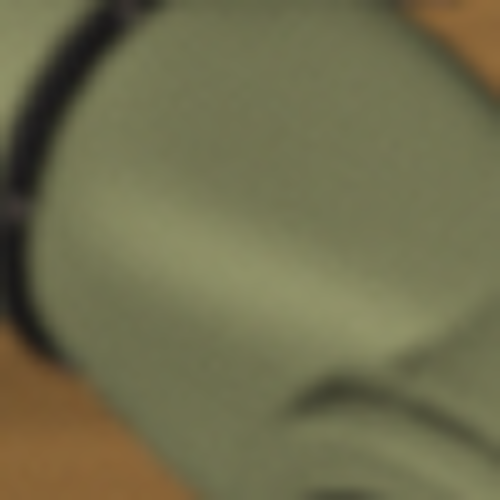

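Run:
```python
from h import *
q=(np.array([(131,120),(480,130),(453,594),(129,584)])+.5)/5-.5+np.array([220,120])
P=ray('wrist',q,.055); print(P,P.mean(0)); print([np.linalg.norm(P[(i+1)%4]-P[i]).round(4) for i in range(4)])
d=(P[2]-P[1]+P[3]-P[0]); print('dir',np.degrees(np.arctan2(d[1],d[0])))
c=P.mean(0); a=np.degrees(np.arctan2(d[1],d[0]))+90
st();row([c[0],c[1],.2],pose(a));row([c[0],c[1],.014],pose(a))
B=np.array([(65,229),(140,222),(155,332),(71,340)])
Q=(B+.5)/4.5-.5+np.array([130,140]);print(ray('top',Q,.055))
```

```text
[[0.4806 0.386  0.055 ]
 [0.4751 0.4451 0.055 ]
 [0.5593 0.4528 0.055 ]
 [0.5646 0.3933 0.055 ]] [0.5199 0.4193 0.055 ]
[np.float64(0.0594), np.float64(0.0846), np.float64(0.0597), np.float64(0.0843)]
dir 5.064285981143203
t 14.9 p [0.5185 0.4222 0.2008] x [ 0.002   0.0006 -1.    ] jaw deg 96.99 q [-0.48  0.95 -0.67  1.12  0.56  1.24  0.58] F [-0.3 -0.1  0.6] w 0.939
row [ 0.8 -3.1  1. ] [ 0.0337  0.002  -0.0004] | dist 3.3 deg 1.9
row [186.8  -3.2   0.7] [ 0.0337  0.002  -0.0004] | dist 186.8 deg 1.9
[[0.5575 0.4567 0.055 ]
 [0.5627 0.4003 0.055 ]
 [0.4794 0.3869 0.055 ]
 [0.4736 0.4497 0.055 ]]
```

Emit:
jog_arm:
  motion: [80,30,-3,1,0.034,0.002,0,80,80,-3,1,0.034,0.002,0,80,130,-3,1,0.034,0.002,0,80,170,-3,1,0.034,0.002,0,80,186,-3,1,0.034,0.002,0,80,187,-3,1,0.034,0.002,0]

```text
t: 15.5
eef_pos: [0.5207, 0.4185, 0.0133]
ee_rot: [-0.068, 1.57, 0.068]
force: [0.4, 0.1, 1.3]
gripper_width: 0.934
```

Emit:
jog_arm:
  motion: [45,0,0,0,0,0,0,45,0,0,0,0,0,0,45,0,0,0,0,0,0,45,0,0,0,0,0,0,45,-30,0,0,0,0,0,45,-80,0,0,0,0,0,45,-130,0,0,0,0,0,45,-180,0,0,0,0,0,45,-230,0,0,0,0,0,45,-235,0,0,0,0,0]

```text
t: 16.5
eef_pos: [0.5216, 0.4199, 0.2564]
ee_rot: [-0.062, 1.562, 0.072]
force: [0.0, 1.0, -3.2]
gripper_width: 0.698
```

Run:
```python
from h import *
st()
row(chute(-.11,0,.25),pose(84.55))
```

```text
t 16.5 p [0.5216 0.4199 0.2564] x [ 0.007   0.0068 -1.    ] jaw deg 94.92 q [-0.48  0.9  -0.67  1.03  0.53  1.35  0.59] F [ 0.   1.  -3.2] w 0.698
row [   3.7 -433.8   -1.2] [ 0.1809  0.007  -0.0069] | dist 433.8 deg 10.4
```

Emit:
jog_arm:
  motion: [45,0,-434,-1,0.181,0.007,-0.007,45,0,-434,-1,0.181,0.007,-0.007,45,0,-434,-1,0.181,0.007,-0.007,45,0,-434,-1,0.181,0.007,-0.007,45,0,-434,-1,0.181,0.007,-0.007,45,0,-434,-1,0.181,0.007,-0.007,45,0,-434,-1,0.181,0.007,-0.007,45,0,-434,-1,0.181,0.007,-0.007,45,0,-434,-1,0.181,0.007,-0.007,45,0,-434,-1,0.181,0.007,-0.007]

```text
t: 17.5
eef_pos: [0.5579, -0.0179, 0.2542]
ee_rot: [0.078, 1.568, -0.082]
force: [-0.5, 0.8, -2.8]
gripper_width: 0.695
```

Run:
```python
from h import *
st()
row(chute(-.115,0,.157),pose(84.55))
im=ctrl.capture('wrist')[:,:,::-1].copy(); cv2.imwrite('pics/w13.png',im)
```

```text
t 17.5 p [ 0.5579 -0.0179  0.2542] x [ 0.0009 -0.0028 -1.    ] jaw deg 84.16 q [ 0.33  0.73 -0.72  1.5   0.51  1.11  0.97] F [-0.5  0.8 -2.8] w 0.695
row [97.2  5.7 -6. ] [-0.0068  0.0011  0.0027] | dist 97.5 deg 0.4
```

View pics/w13.png

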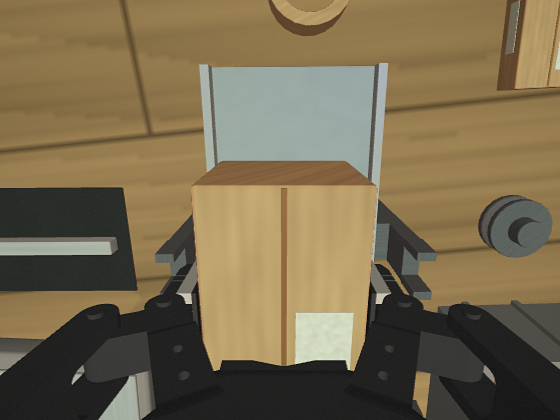

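The stubby carton is held squarely. I'll lower it onto the ledge, release it and go behind it.

Emit:
jog_arm:
  motion: [45,0,5.5,-6,-0.007,0,0,45,45,5.5,-6,-0.007,0,0,45,85,5.5,-6,-0.007,0,0,45,96,5.5,-6,-0.007,0,0,45,97,5.5,-6,-0.007,0,0,45,97,5.5,-6,-0.007,0,0]

```text
t: 18.15
eef_pos: [0.5528, -0.0078, 0.1586]
ee_rot: [0.071, 1.567, -0.072]
force: [0.3, 0.3, -2.0]
gripper_width: 0.695
```

Emit:
jog_arm:
  motion: [71,0,0,0,0,0,0,71,0,0,0,0,0,0,71,0,0,0,0,0,0,71,-30,0,0,0,0,0,71,-80,0,0,0,0,0,30,-110,0,0,0,0,0,0,-110,0,-50,0,0,0,0,-110,0,-75,0,0,0,0,-110,0,-75,0,0,0]

```text
t: 19.05
eef_pos: [0.4757, -0.001, 0.2694]
ee_rot: [0.069, 1.567, -0.072]
force: [1.2, -1.2, -0.8]
gripper_width: 0.153
```

Run:
```python
from h import *
st()
row(chute(-.188,0,.163),pose(84.55))
im=ctrl.capture('scene')[:,:,::-1].copy(); cv2.imwrite('pics/s14.png',cv2.resize(im[150:350,200:470],None,fx=2.9,fy=2.9,interpolation=cv2.INTER_CUBIC))
```

```text
t 19.05 p [ 0.4757 -0.001   0.2694] x [ 0.0028 -0.002  -1.    ] jaw deg 84.84 q [ 0.37  0.59 -0.76  1.76  0.48  0.99  0.9 ] F [ 1.2 -1.2 -0.8] w 0.153
row [106.5  -3.4   4.3] [0.0051 0.003  0.0017] | dist 106.6 deg 0.4
```

View pics/s14.png

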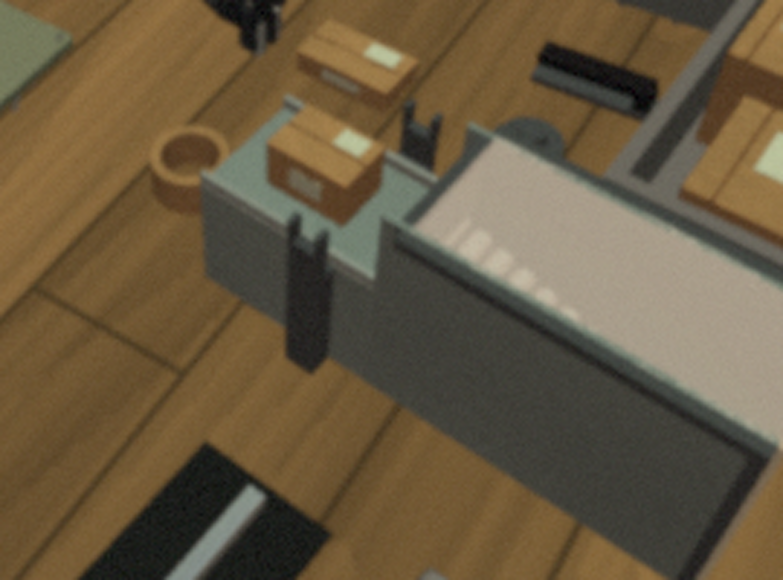

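The carton sits straight on the ledge. I'll descend behind it and push.

Emit:
jog_arm:
  motion: [0,0,0,0,0,0,0,0,50,0,0,0,0,0,0,95,0,2,0.005,0,0,0,106,0,4,0.005,0,0,0,106,0,4,0.005,0,0]

```text
t: 19.6
eef_pos: [0.482, -0.0014, 0.1627]
ee_rot: [0.074, 1.568, -0.076]
force: [-0.2, -1.2, -0.1]
gripper_width: 0.001
```

Run:
```python
from h import *
st()
row(chute(-.07,.003,.163),pose(84.55))
```

```text
t 19.6 p [ 0.482  -0.0014  0.1627] x [ 0.0017 -0.0013 -1.    ] jaw deg 84.55 q [ 0.29  0.74 -0.63  1.9   0.65  0.72  0.75] F [-0.2 -1.2 -0.1] w 0.001
row [ -0.1  -0.7 116.3] [-0.      0.0018  0.0011] | dist 116.3 deg 0.1
```

Emit:
jog_arm:
  motion: [0,0,0,15,0,0,0,0,0,0,30,0,0,0,0,0,0,45,0,0,0,0,0,0,60,0,0,0,0,0,0,75,0,0,0,0,0,0,90,0,0,0,0,0,0,105,0,0,0,0,0,0,114,0,0,0]

```text
t: 20.4
eef_pos: [0.5964, -0.0122, 0.1654]
ee_rot: [0.075, 1.567, -0.075]
force: [-6.9, 1.2, 3.7]
gripper_width: 0.007
```

Emit:
jog_arm:
  motion: [0,0,0,0,0,-0.12,0,0,0,0,0,0,-0.24,0,0,0,0,0,0,-0.36,0,0,0,0,0,0,-0.48,0,0,0,0,0,0,-0.6,0,0,0,0,0,0,-0.72,0,0,0,0,0,0,-0.78,0]

```text
t: 21.1
eef_pos: [0.5919, -0.0307, 0.161]
ee_rot: [0.0, 1.095, -0.158]
force: [-1.1, -0.9, 0.0]
gripper_width: 0.002
```

Run:
```python
from h import *
st(); p,Rt,o=cur(); print('chute',(p-C0)@CX,(p-C0)@CY)
im=ctrl.capture('scene')[:,:,::-1].copy(); cv2.imwrite('pics/s15.png',cv2.resize(im[150:350,200:470],None,fx=2.9,fy=2.9,interpolation=cv2.INTER_CUBIC))
row(chute(-.07,.003,.163),pose(84.55,45));row(chute(-.03,.003,.163),pose(84.55,45));row(chute(-.006,.003,.163),pose(84.55,45))
```

```text
t 21.1 p [ 0.5919 -0.0307  0.161 ] x [ 0.4482 -0.1274 -0.8848] jaw deg 82.66 q [ 0.07  0.73 -0.28  2.03  1.77  0.36 -0.33] F [-1.1 -0.9  0. ] w 0.002
chute -0.0740723913251761 -0.015028996606006413
row [-1.4 17.3  4.6] [ 0.0183 -0.304   0.082 ] | dist 18.0 deg 18.1
row [17.1 18.7 40. ] [ 0.0183 -0.304   0.082 ] | dist 47.4 deg 18.1
row [28.1 19.5 61.3] [ 0.0183 -0.304   0.082 ] | dist 70.2 deg 18.1
```

View pics/s15.png

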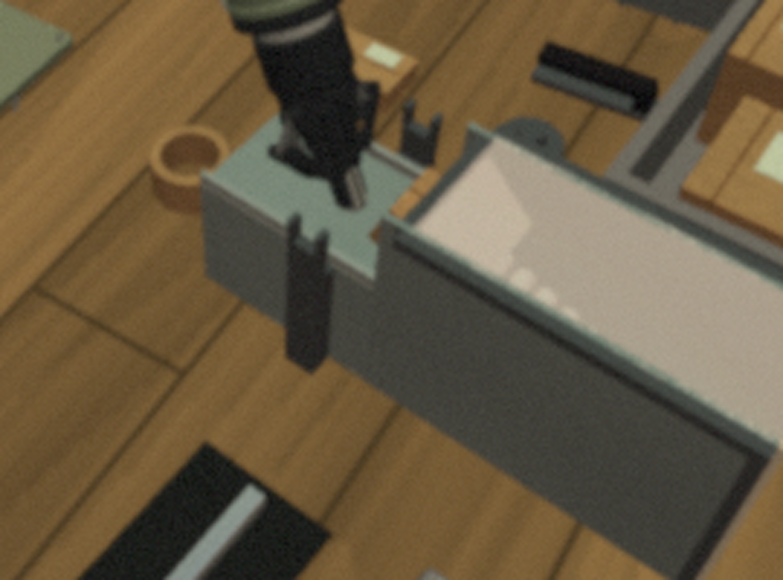

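The stubby carton is under the flap, but the tool drifted 15 mm sideways while tilting. I'll re-centre before pushing further.

Emit:
jog_arm:
  motion: [0,-3,18,0,0.018,-0.304,0.082,0,-3,18,0,0.018,-0.304,0.082,0,-3,18,0,0.018,-0.304,0.082,0,-3,18,0,0.018,-0.304,0.082,0,-3,18,0,0.018,-0.304,0.082]

```text
t: 21.65
eef_pos: [0.5934, -0.014, 0.1627]
ee_rot: [0.036, 0.783, -0.094]
force: [0.1, -0.1, 0.0]
gripper_width: -0.005
```

Run:
```python
from h import *
st(); p,Rt,o=cur(); print('chute',(p-C0)@CX,(p-C0)@CY)
row(chute(-.07,.003,.163),pose(84.55,45));row(chute(-.03,.003,.163),pose(84.55,45));row(chute(-.006,.003,.163),pose(84.55,45))
```

```text
t 21.65 p [ 0.5934 -0.014   0.1627] x [ 0.7047 -0.0716 -0.7058] jaw deg 84.37 q [ 0.24  0.87 -0.63  2.33  2.48  0.97 -1.  ] F [ 0.1 -0.1  0. ] w -0.005
chute -0.07418676753725828 0.0017916735871428761
row [2.7 1.2 3.2] [0.     0.0018 0.0043] | dist 4.4 deg 0.3
row [31.1  1.3 31.4] [0.     0.0018 0.0043] | dist 44.2 deg 0.3
row [48.1  1.4 48.4] [0.     0.0018 0.0043] | dist 68.2 deg 0.3
```

Emit:
jog_arm:
  motion: [0,11,1,11,0,0,0,0,21,1,21,0,0,0,0,31,1,31,0,0,0,0,40,1,40,0,0,0,0,47,1,47,0,0,0]

```text
t: 22.15
eef_pos: [0.6618, -0.0205, 0.1649]
ee_rot: [0.034, 0.782, -0.098]
force: [0.3, 0.9, -0.3]
gripper_width: 0.002
```

Run:
```python
from h import *
st(); p,Rt,o=cur(); print('chute',(p-C0)@CX,(p-C0)@CY)
im=ctrl.capture('scene')[:,:,::-1].copy(); cv2.imwrite('pics/s16.png',cv2.resize(im[150:350,200:470],None,fx=2.9,fy=2.9,interpolation=cv2.INTER_CUBIC))
```

```text
t 22.15 p [ 0.6618 -0.0205  0.1649] x [ 0.7055 -0.0754 -0.7047] jaw deg 84.25 q [ 0.23  0.87 -0.56  2.1   2.43  0.76 -0.86] F [ 0.3  0.9 -0.3] w 0.002
chute -0.005492551392076473 0.0018202168901933307
```

View pics/s16.png

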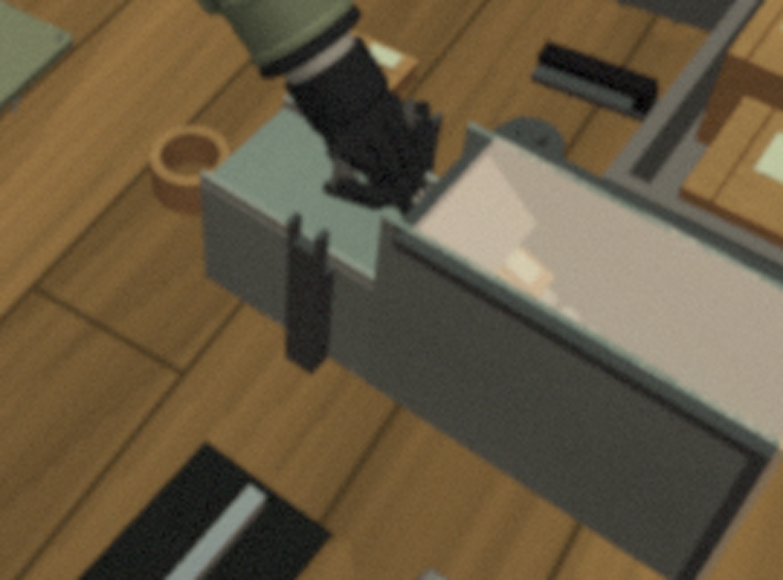

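The carton is rolling in. I'll retreat straight back along the tool axis.

Emit:
jog_arm:
  motion: [0,0,0,0,0,0,0,0,-30,0,-20,0,0,0,0,-80,0,-20,0,0,0,0,-130,0,-20,0,0,0,0,-180,0,-20,0,0,0,0,-200,0,-20,0,0,0]

```text
t: 22.8
eef_pos: [0.5054, -0.0039, 0.2949]
ee_rot: [0.032, 0.778, -0.099]
force: [1.2, 0.8, 0.5]
gripper_width: -0.001
```

Run:
```python
from h import *
st()
for n in('top','scene'):
    im=ctrl.capture(n)[:,:,::-1].copy(); b=(slice(30,230),slice(220,420)) if n=='top' else (slice(150,350),slice(230,500))
    cv2.imwrite(f'pics/{n}17.png',cv2.resize(im[b],None,fx=2.9,fy=2.9,interpolation=cv2.INTER_CUBIC))
```

```text
t 22.8 p [ 0.5054 -0.0039  0.2949] x [ 0.7079 -0.077  -0.7021] jaw deg 84.23 q [ 0.23  0.45 -0.65  2.45  2.25  0.7  -0.95] F [1.2 0.8 0.5] w -0.001
```

View pics/top17.png

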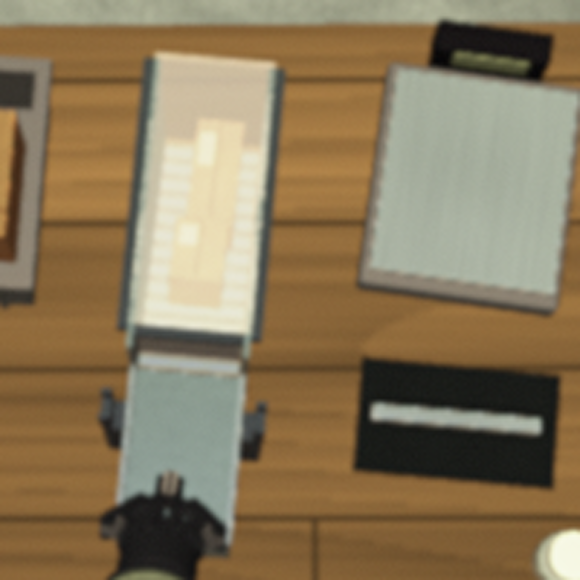

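View pics/scene17.png

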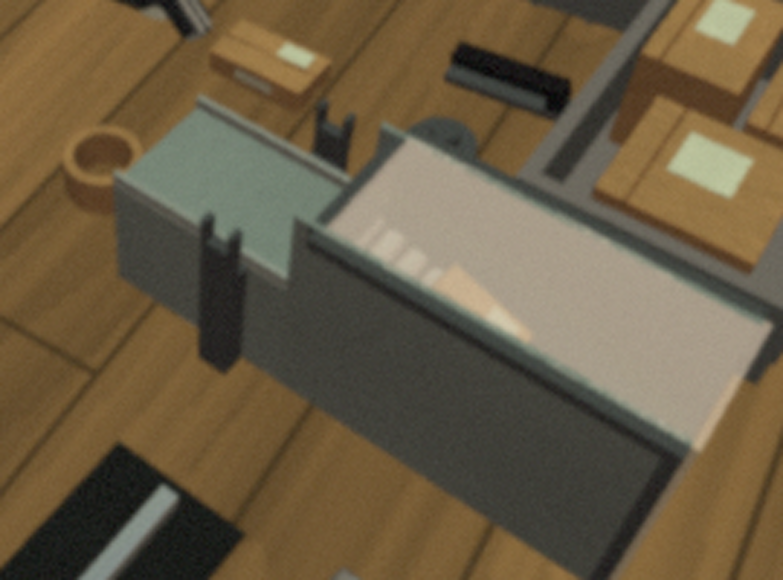

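Emit:
jog_arm:
  motion: [0,15,0,0,0,0,0,0,20,0,0,0,0,0,0,20,0,0,0,0,0,0,20,0,0,0,0,0,0,20,0,0,0,0,0,0,20,0,0,0,0,0,0,20,0,0,0,0,0]

```text
t: 23.6
eef_pos: [0.521, -0.0056, 0.2807]
ee_rot: [0.032, 0.777, -0.099]
force: [-0.9, -0.2, 0.7]
gripper_width: 0.002
```

Run:
```python
from h import *
st()
a=cv2.imread('pics/top17.png').astype(int)
im=ctrl.capture('top')[:,:,::-1].copy(); full=im
im=cv2.resize(im[30:230,220:420],None,fx=2.9,fy=2.9,interpolation=cv2.INTER_CUBIC); cv2.imwrite('pics/top18.png',im)
d=np.abs(im.astype(int)-a).max(2)[50:350,120:290]; print('chute diff',d.mean(),d.max())
# top-face corners of cartons (crop) at estimated heights
def toch(P): q=P-C0; return q@CX*1000,q@CY*1000
for n,uv,z in (('stub rear-top edge',(197,282),.16),('stub front',(205,222),.13),('long rear',(213,222),.13),('long front',(220,120),.08)):
    x,y=toch(ray('top',(np.array(uv)+.5)/2.9-.5+np.array([220,30]),z)); print(n,x.round(0),y.round(0))
im=ctrl.capture('scene')[:,:,::-1]; cv2.imwrite('pics/scene18.png',im)
```

```text
t 23.6 p [ 0.521  -0.0056  0.2807] x [ 0.709  -0.0771 -0.701 ] jaw deg 84.22 q [ 0.23  0.51 -0.65  2.43  2.29  0.74 -0.96] F [-0.9 -0.2  0.7] w 0.002
chute diff 1.050078431372549 5
stub rear-top edge [80.] [1.]
stub front [159.] [-1.]
long rear [159.] [-10.]
long front [300.] [-6.]
```

View pics/top18.png

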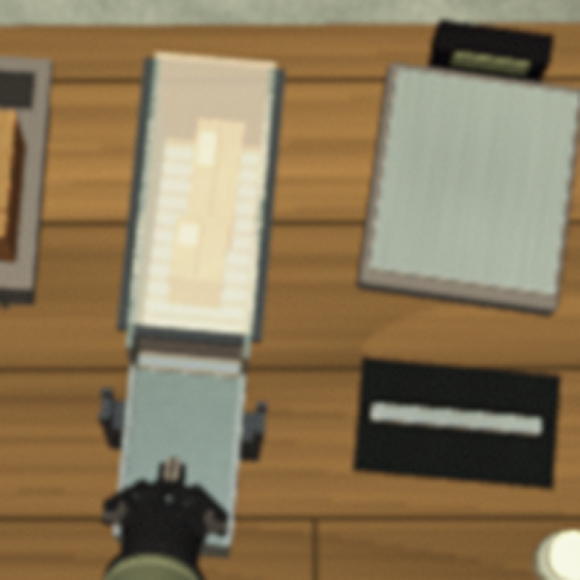

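View pics/scene18.png

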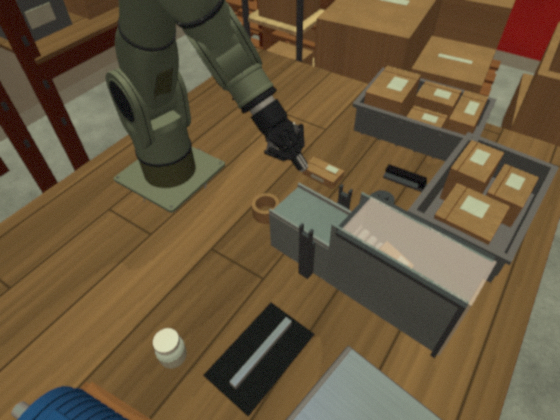

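Nothing in the chute changed between the two pictures, so both cartons are at rest. The stubby carton spans about x 80–159 mm and the long one about 159–300 mm. The robot is clear of everything.

```bash
python3 -c "
from station import ctrl
print(ctrl.job_done())"
```

```text
the job is handed in; nothing more can be done
None
```

The job is done and handed in at about 24 s of the 72 s allowed; the simulator gave no verdict. I lifted the bar out and laid it on the mat. Then I set the long carton and after it the stubby one on the ledge, and pushed each through the flap with the fingers shut, tilting the tool at the end to clear the header.

**Last checks:**
- **Cartons:** both lie inside the chute, seen through the clear roof. The long one spans about 159–300 mm beyond the flap and the stubby one about 80–159 mm. Two pictures 0.8 s apart show no movement in the chute.
- **Flap:** it looks shut in the top and scene views. I judged it by eye and did not measure its angle. The cartons' heights were also not measured; I estimated them from the roller slope.
- **Bar:** it lies flat in the middle of the mat, let go.
- **Other objects:** the jar, pulley, tape roll, stapler and flat carton look unmoved in the last scene view. The mug is hidden behind the arm there, so I did not check it.
- **Robot:** the force reading was about 1 N with the fingers clear of everything.

**What disagreed:**
- My first stubby carton position was about 4 mm off the wrist camera's, so I corrected it before gripping.
- The tool drifted 15 mm sideways while tilting for the second push, so I re-centred it before going on.

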